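# Stack the lunch carrier on its stand

## Task

Stack the lunch carrier on the round wooden stand, one piece at a time from the bottom up: first the blue dish, then the yellow dish, then the red dish, and last the steel lid, each upright, set down without dropping it, and properly seated in the one below. Leave the garlic, the salt shaker, the spice jar and the tea light where they are.

Things in the scene. Friction and masses are not known exactly. Their poses are not given: they have to be found in the camera images.
- stand: round light-wood stand, fixed: a disc 90 mm across, 8 mm thick, with a raised ring (outside 60 mm, inside 52 mm across, top 16 mm above the worktop). Origin: centre of its underside, on the worktop; z up. A dish seated in it has its origin 10 mm above the stand's origin.
- blue_dish: loose round blue dish, open on top, 60 mm across, 60 mm high, wall 4 mm, steel bead on the rim, about 160 g. Grip the wall (6 to 60 mm above origin) from outside. Foot below: 42 mm across, 6 mm high, drops into the 52 mm mouth of the piece below; the shoulder rests on its rim. Origin: centre of the foot's underside; z up. The next piece, seated, has its origin 54 mm above this one's.
- yellow_dish: loose round yellow dish, open on top, 60 mm across, 48 mm high, wall 4 mm, steel bead on the rim, about 140 g. Grip the wall (6 to 48 mm above origin) from outside. Foot below: 42 mm across, 6 mm high, drops into the 52 mm mouth of the piece below; the shoulder rests on its rim. Origin: centre of the foot's underside; z up. The next piece, seated, has its origin 42 mm above this one's.
- red_dish: loose round red dish, open on top, 60 mm across, 36 mm high, wall 4 mm, steel bead on the rim, about 120 g. Grip the wall (6 to 36 mm above origin) from outside. Foot below: 42 mm across, 6 mm high, drops into the 52 mm mouth of the piece below; the shoulder rests on its rim. Origin: centre of the foot's underside; z up. The next piece, seated, has its origin 30 mm above this one's.
- lid: loose round steel lid, 60 mm across, about 100 g, lying right way up, with a black cylindrical knob 24 mm across to grip, from 14 to 34 mm above the origin; the top of the lid plate is at 10 mm. Foot below: 42 mm across, 6 mm high, drops into the 52 mm mouth of the piece below; the shoulder rests on its rim. Origin: centre of the foot's underside; z up.
- garlic_bulb: loose pale pink garlic bulb, 60 mm across, 59 mm high, to be left alone. Origin: centre of its underside.
- salt_shaker: loose glass salt shaker with a light grey top, 44 mm across, 90 mm high, to be left alone. Origin: centre of its underside.
- spice_jar: loose dark brown spice jar with a white cap, 41 mm across, 85 mm high, to be left alone. Origin: centre of its underside.
- tea_light: loose low grey tea-light cup with green wax, 38 mm across, 15 mm high, to be left alone. Origin: centre of its underside.
Not all that is in view belongs to the job. Of the things like the stand, leave any that is turquoise; of the rest the larger one is meant. There is more than one size of the yellow_dish; the one meant has the size given above.

How it is judged (in metres and radians):
On the way, in this order (a step that is already met when the one before it is completed fails the run):
1. the blue dish is seated on the wooden stand and let go (horizontal distance between blue_dish and stand below 0.008 m and z of blue_dish in the frame of stand between 0.006 and 0.014 m and angle between blue_dish's own z axis and vertical below 0.1 rad and contact force between the fingers and blue_dish below 0.1 N and linear speed of blue_dish below 0.02 m/s), for 0.2 s.
2. the yellow dish is seated on the blue dish and let go (horizontal distance between yellow_dish and blue_dish below 0.008 m and z of yellow_dish in the frame of blue_dish between 0.05 and 0.058 m and angle between yellow_dish's own z axis and vertical below 0.1 rad and contact force between the fingers and yellow_dish below 0.1 N and linear speed of yellow_dish below 0.02 m/s), for 0.2 s.
3. the red dish is seated on the yellow dish and let go (horizontal distance between red_dish and yellow_dish below 0.008 m and z of red_dish in the frame of yellow_dish between 0.038 and 0.046 m and angle between red_dish's own z axis and vertical below 0.1 rad and contact force between the fingers and red_dish below 0.1 N and linear speed of red_dish below 0.02 m/s), for 0.2 s.
4. the steel lid is seated on the red dish and let go (horizontal distance between lid and red_dish below 0.008 m and z of lid in the frame of red_dish between 0.026 and 0.034 m and angle between lid's own z axis and vertical below 0.1 rad and contact force between the fingers and lid below 0.1 N and linear speed of lid below 0.02 m/s), for 0.2 s.
At the end, for the whole second after the job is handed in: Blue dish on the stand, yellow dish on the blue one, red dish on the yellow one, lid on the red one: each within 8 mm sideways and 4 mm in height of its seat on the piece below, tilted less than 0.1 rad, released and at rest (all of step 1 and all of step 2 and all of step 3 and all of step 4); the robot touches nothing.
It fails at once if the garlic, salt shaker, spice jar or tea light is moved by more than 30 mm (distance of any of garlic_bulb, salt_shaker, spice_jar, tea_light from where it was at the start of the episode above 0.03 m).
It fails at once if a dish or the lid is dropped (falls faster than 0.6 m/s, some 18 mm, out of the fingers) ((linear speed of blue_dish above 0.6 m/s and contact force between the fingers and blue_dish below 0.05 N) or (linear speed of yellow_dish above 0.6 m/s and contact force between the fingers and yellow_dish below 0.05 N) or (linear speed of red_dish above 0.6 m/s and contact force between the fingers and red_dish below 0.05 N) or (linear speed of lid above 0.6 m/s and contact force between the fingers and lid below 0.05 N)).
It also fails if it takes over 99 s, if anything falls off the work surface, if the arm or the gripper's body presses on something with over 40 N, if the wrist force passes 120 N, or if a joint passes its speed limit or range.

## Robot

A 7-joint arm with a two-finger parallel gripper is mounted at the origin on a cart in front of the work surface, level with it; the furniture and walls round the work are solid. World frame = base frame: x ahead of the robot, y to its left, z up, the work surface at z = 0. Lengths are in m, angles in degrees, forces in N, time in s.
With the tool pointing down it reaches from about 0.35 to 0.775 m from the base axis. Payload 3.1 kg.
Tool frame: the origin (TCP) lies on the centre line of the jaws, within the pads' length; the fingertips stand 17 mm ahead of it and the grasp point (between the pads) lies 2 mm behind it (robot.tip_reach is the distance from the TCP to the fingertips, in m); z points along the fingers, y is the line along which they close (so a half turn about z gives the same grasp; the last joint's range is limited). The gripper opens to 85 mm and grips with 20 to 120 N. Pads are 22 mm wide; open, the fingers measure 114 mm over their backs; the gripper's body (76 mm by 85 mm) begins 54 mm behind the grasp point. The pads swing forward as they close: fully open they stand 13 mm farther back than shut.
Start: joints at [63.214, 17.813, 0.802, 86.603, -0.252, 75.585, -1.558], TCP at [0.227, -0.501, 0.248] pointing down, gripper open.
Joint ranges: [-154.91, 154.91], [-16.99, 109.72], [-72.82, 74.43], [7.12, 147.25], [-82.49, 262.49], [11.32, 116.49], [-174.64, 174.64]. Speed limits (degrees/s): [159.86, 159.86, 180, 180, 180, 180, 180].

## Interface

Orientations are given as [roll, pitch, yaw] about the fixed x, y, z axes, in that order (R = Rz(yaw) Ry(pitch) Rx(roll)).
In Python, from station import robot, fingers, vision, workorder, recognise gives the robot as it stands. Calls block until the motion is done:
- robot.move_to(position, orientation): joint-space move of the TCP to a pose.
- robot.line_to(position, orientation=None, velocity=0.15, f_stop=None): straight line of the TCP; orientation=None keeps the orientation; velocity is the mean speed in m/s. With f_stop (N) it stops when the force on the tool has changed by that much, and returns True; else False.
- robot.move_j(angles): joint-space move.
- fingers.gripper_to(opening, force=None): opening from 0.0 (shut) to 1.0 (fully open); force is the grip in N (None keeps the last); returns when the fingers have stopped.
- robot.pause(seconds).
- robot.inverse_kinematics(position, orientation): joint angles nearest the present ones, or None.
- vision.grab_frame(name): name is "scene" or "top" or "wrist"; returns the picture (400x640x3 uint8, red, green, blue); there is no depth.
- vision.calibration(name): a dict with "mtx" (3x3 intrinsics, pixels), "extrinsics" (4x4, takes a point from world to camera coordinates); the wrist camera has in their place "T_tool_cam" (4x4, takes a point from camera to tool coordinates, whose origin is the TCP and whose axes are the flange's). Camera axes: x right, y up, looking along -z (the intrinsics and any distortion apply to the point x, -y, -z); pixel columns grow to the right and rows downward; lengths in m; the calibration is good to about 2 mm. A picture is of the moment at which its call begins: read the wrist's pose just before it. calibration takes no time and is no camera call.
A pose or a line that the arm cannot do raises robot.PlanningError and nothing moves.
- workorder.close_job(): hands the job in; it is judged then, once.
Trained networks look in the newest picture that a camera, given by its name, has taken for a name from the list of things; names that differ only in an ending like _2 or _b are one class to them, and where a whole thing is asked for, a point or a joint stands for the part that bears it (a point fixed in the world has none). Each returns a list of dicts, best first, with "p" (0 to 1); they miss things now and then, are a little off and sometimes report something else, mostly with a low value. They report only what shows in the picture. A call takes as long as a camera call. They do not tell look-alikes from the thing itself.
- recognise(label, camera): "rect" ([centre column, centre row, width, height] in pixels, round what is visible of it).
Readings, each from a call of its own:
- robot.current_time_s(): time.
- robot.current_joint_positions(): joint angles.
- robot.current_dq(): joint speeds.
- robot.current_joint_torque(): joint torques, N m.
- robot.current_tool_pos(): TCP position.
- robot.current_eef_rot(): TCP orientation.
- robot.current_contact_force(): force on the tool from outside, world axes, zero at the start.
- robot.current_torque(): the same for the moment, N m.
- robot.current_finger_gap(): opening from 0.0 (shut) to 1.0 (fully open).
- robot.current_gripper_force(): force on a finger pad.
Only numpy, scipy, OpenCV 4.12 (cv2) and the standard library are available. Lean on these libraries where they do the work, as an engineer would, in place of code of your own. Each camera call takes 0.05 s, during which the arm holds its last target. There are 200 camera calls.

## Working session

There is one attempt and no reset: what is moved stays moved. The work goes in short steps, each a Python script; the robot and the scene stay as the last script left them, time stands still between calls to the robot, and variables do not carry over. Pictures are saved under pics/ and viewed, at most 14 in all, crops included, and the job is handed in when it is done.

```bash
mkdir -p pics; ls
cat > h.py <<'E'
import numpy as np, cv2
from station import robot, fingers, vision, workorder, recognise
def save(n,img,s=1.25): cv2.imwrite('pics/'+n, cv2.resize(img[:,:,::-1],None,fx=s,fy=s))
def cam(name, T_wt=None):
    c=vision.calibration(name); K=np.array(c["mtx"])
    if name=="wrist": Twc=T_wt@np.array(c["T_tool_cam"])
    else: Twc=np.linalg.inv(np.array(c["extrinsics"]))
    return K,Twc
def ray(K,T,u,v):
    d=np.linalg.solve(K,[u,v,1.]); d=T[:3,:3]@(d*[1,-1,-1]); return T[:3,3],d/np.linalg.norm(d)
def onz(K,T,u,v,z):
    o,d=ray(K,T,u,v); return o+d*(z-o[2])/d[2]
def proj(K,T,p):
    q=np.linalg.inv(T)@np.append(p,1); q=q[:3]*[1,-1,-1]; q=K@q; return q[:2]/q[2]
def tool():
    from scipy.spatial.transform import Rotation as R
    T=np.eye(4); T[:3,3]=robot.current_tool_pos(); T[:3,:3]=R.from_euler('xyz',robot.current_eef_rot(),degrees=True).as_matrix(); return T
E
python3 - <<'E'
from h import *
for n in ("scene","top"):
    save(n+'0.png',vision.grab_frame(n)); c=vision.calibration(n); print(n,{k:np.round(v,3).tolist() if not isinstance(v,str) else v for k,v in c.items()})
    for l in "stand blue_dish yellow_dish red_dish lid garlic_bulb salt_shaker spice_jar tea_light".split():
        print(l,[(np.round(d["rect"]).tolist(),round(d["p"],2)) for d in recognise(l,n)])
print(robot.current_eef_rot(),robot.current_time_s(), {k:np.round(v,3).tolist() for k,v in vision.calibration("wrist").items()})
E
```

```text
pics
scene {'mtx': [[504.752, 0.0, 322.311], [0.0, 504.752, 203.596], [0.0, 0.0, 1.0]], 'extrinsics': [[-0.868, -0.497, 0.009, 0.361], [0.244, -0.411, 0.878, -0.18], [-0.433, 0.764, 0.478, -1.237], [0.0, 0.0, 0.0, 1.0]]}
stand [([348.0, 239.0, 34.0, 15.0], 0.79), ([334.0, 212.0, 28.0, 15.0], 0.74), ([380.0, 204.0, 19.0, 12.0], 0.59)]
blue_dish [([316.0, 172.0, 20.0, 27.0], 0.73)]
yellow_dish [([307.0, 271.0, 37.0, 41.0], 0.89), ([288.0, 194.0, 20.0, 21.0], 0.79)]
red_dish [([226.0, 240.0, 21.0, 22.0], 0.94)]
lid [([302.0, 231.0, 18.0, 22.0], 0.68), ([287.0, 195.0, 24.0, 17.0], 0.53)]
garlic_bulb [([259.0, 216.0, 21.0, 18.0], 0.56)]
salt_shaker [([272.0, 254.0, 18.0, 32.0], 0.88)]
spice_jar [([359.0, 182.0, 12.0, 28.0], 0.79), ([272.0, 253.0, 19.0, 28.0], 0.41)]
tea_light []
top {'mtx': [[501.204, 0.0, 312.099], [0.0, 501.204, 194.746], [0.0, 0.0, 1.0]], 'extrinsics': [[0.008, -1.0, -0.013, -0.069], [0.991, 0.006, 0.132, -0.479], [-0.132, -0.014, 0.991, -1.186], [0.0, 0.0, 0.0, 1.0]]}
stand [([332.0, 212.0, 36.0, 35.0], 0.91), ([283.0, 254.0, 35.0, 34.0], 0.64), ([372.0, 249.0, 27.0, 30.0], 0.55)]
blue_dish [([392.0, 146.0, 27.0, 27.0], 0.83), ([325.0, 146.0, 29.0, 28.0], 0.53)]
yellow_dish [([190.0, 254.0, 41.0, 37.0], 0.85), ([324.0, 146.0, 26.0, 28.0], 0.64)]
red_dish [([209.0, 143.0, 23.0, 26.0], 0.6)]
lid [([269.0, 205.0, 24.0, 29.0], 0.66), ([265.0, 147.0, 27.0, 20.0], 0.35)]
garlic_bulb [([264.0, 149.0, 27.0, 24.0], 0.94)]
salt_shaker [([200.0, 209.0, 24.0, 22.0], 0.73)]
spice_jar [([397.0, 213.0, 22.0, 22.0], 0.64)]
tea_light [([280.0, 177.0, 18.0, 18.0], 0.6)]
[1.79999653e+02 3.12630704e-04 2.44010624e+01] 1.0 {'mtx': [[288.553, 0.0, 321.81], [0.0, 288.553, 202.849], [0.0, 0.0, 1.0]], 'T_tool_cam': [[-0.001, 0.965, 0.263, 0.066], [1.0, 0.001, -0.001, -0.001], [-0.001, 0.263, -0.965, -0.125], [0.0, 0.0, 0.0, 1.0]]}
```

View pics/top0.png

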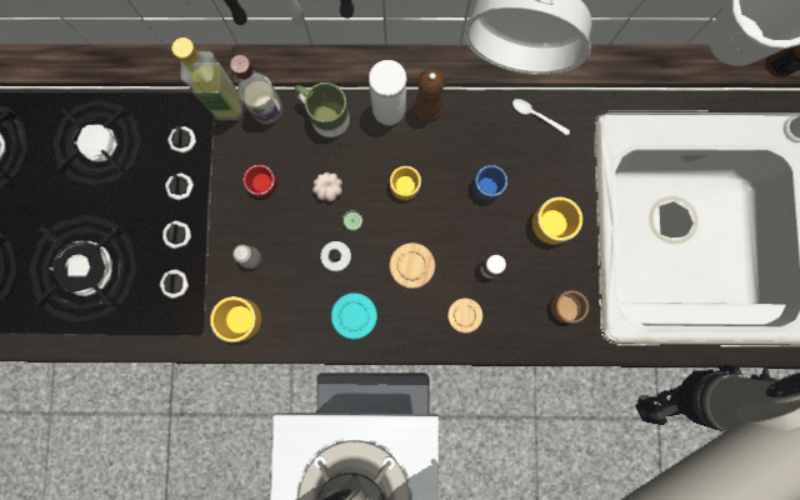

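View pics/scene0.png

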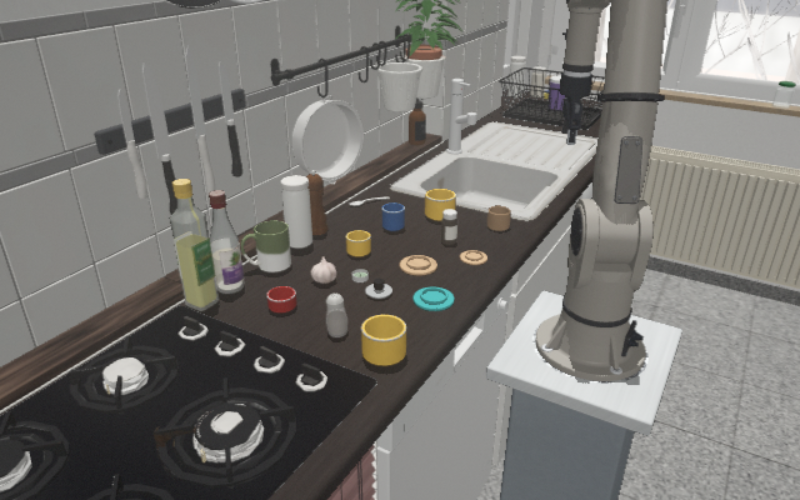

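Top view (800x500 px): the wanted stand is the large light-wood one at (412,265). The small wooden stand is at (465,315) and the turquoise one at (354,316). Blue is at (490,183), red at (259,181), lid at (336,256). The yellow dish matching blue's diameter is at (405,183), and the yellow ones at (235,318) and (557,221) are too large. Next I triangulate.

```bash
cat >> h.py <<'E'
def tri(rays):
    A=np.zeros((3,3));b=np.zeros(3)
    for o,d in rays:
        P=np.eye(3)-np.outer(d,d);A+=P;b+=P@o
    p=np.linalg.solve(A,b); return p,max(np.linalg.norm((np.eye(3)-np.outer(d,d))@(p-o)) for o,d in rays)
E
python3 - <<'E'
from h import *
top=cam("top");sc=cam("scene")
L=dict(stand=(332,212,.012,334,212),blue=(392,146,.06,316,172),yellow=(324,146,.048,287,194),red=(207.5,145,.036,226,240),lid=(269,205,.02,302,231),garlic=(263,149,.03,259,216),salt=(197,205,.05,272,254),spice=(395,213,.06,360,181),tea=(282,176,.015,288,220),bigyel=(445,177,.05,352,164),brown=(456,245,.03,399,174), yel2=(188,255,.05,307,271),smst=(372,252,.01,380,205),turq=(283,253,.01,347,239))
for k,(u,v,z,a,b) in L.items():
    p,e=tri([ray(*top,u,v),ray(*sc,a,b)])
    print(k,np.round(onz(*top,u,v,z),3),'tri',np.round(p,3),round(e,4))
E
```

```text
stand [ 0.439 -0.114  0.012] tri [ 0.441 -0.114  0.001] 0.0004
blue [ 0.594 -0.256  0.06 ] tri [ 0.595 -0.261  0.038] 0.0045
yellow [ 0.596 -0.093  0.048] tri [ 0.598 -0.095  0.029] 0.0024
red [0.6   0.193 0.036] tri [0.602 0.195 0.021] 0.0025
lid [0.455 0.04  0.02 ] tri [0.456 0.042 0.012] 0.0008
garlic [0.592 0.057 0.03 ] tri [0.592 0.057 0.028] 0.0007
salt [0.45 0.21 0.05] tri [0.446 0.21  0.039] 0.0056
spice [ 0.433 -0.261  0.06 ] tri [ 0.432 -0.265  0.044] 0.0023
tea [0.528 0.01  0.015] tri [0.527 0.009 0.01 ] 0.0019
bigyel [ 0.521 -0.383  0.05 ] tri [ 0.522 -0.388  0.035] 0.0018
brown [ 0.36 -0.41  0.03] tri [ 0.358 -0.412  0.026] 0.0023
yel2 [0.331 0.227 0.05 ] tri [0.33  0.228 0.041] 0.0019
smst [ 0.342 -0.212  0.01 ] tri [ 0.339 -0.213  0.007] 0.0036
turq [0.338 0.005 0.01 ] tri [0.337 0.005 0.004] 0.0013
```

```bash
cat > look.py <<'E'
from h import *
G=dict(blue_dish=(.594,-.256,.06),yellow_dish=(.596,-.093,.048),stand=(.439,-.114,.016),lid=(.455,.04,.025),red_dish=(.6,.193,.036))
tiles=[]
for n,(x,y,z) in G.items():
    R=[];rs=[]
    for s in ((-.025,.025) if n!="x" else ()):
        f=robot.move_to if not R else robot.line_to
        f([x-.066,y+s,.22],[180,0,0]); T=tool(); im=vision.grab_frame("wrist"); c=cam("wrist",T)
        e=proj(*c,np.array([x,y,z]))
        ds=[d for d in recognise(n,"wrist") if np.hypot(*(np.array(d["rect"][:2])-e))<35]
        cv2.imwrite(f'pics/raw_{n}_{s}.png',im[:,:,::-1]); np.save(f'pics/T_{n}_{s}.npy',T)
        u,v=map(int,e); t=im[max(v-65,0):v+65,u-65:u+65].copy(); t=cv2.resize(t,(260,260))
        if ds:
            r=ds[0]["rect"]; R.append(ray(*c,r[0],r[1])); rs.append(np.round(r,1).tolist()); 
        tiles.append(t)
    if len(R)==2: p,er=tri(R); print(n,np.round(p,4),round(er,4),'vert',np.round([o+d*(z-o[2])/d[2] for o,d in R],4).tolist(),rs)
    else: print(n,'missed',e,rs)
print(robot.current_time_s())
m=np.vstack([np.hstack(tiles[i::2]) for i in (0,1)]); cv2.imwrite('pics/look.png',cv2.resize(m,(800,320))[:,:,::-1])
E
python3 look.py
```

```text
blue_dish [ 0.5989 -0.2589  0.0666] 0.0007 vert [[0.5984, -0.2584, 0.06], [0.5998, -0.2596, 0.06]] [[296.5, 117.9, 67.0, 66.9], [351.8, 117.4, 67.6, 62.0]]
yellow_dish [ 0.6023 -0.0946  0.0494] 0.0002 vert [[0.6021, -0.0945, 0.048], [0.6026, -0.0947, 0.048]] [[298.9, 117.7, 57.9, 60.2], [348.0, 117.0, 59.4, 62.4]]
stand [ 0.4414 -0.1071  0.0012] 0.0016 vert [[0.4429, -0.1085, 0.016], [0.4398, -0.1062, 0.016]] [[294.6, 121.6, 79.3, 84.2], [338.1, 123.8, 76.9, 83.1]]
lid [0.4563 0.0417 0.0141] 0.0003 vert [[0.456, 0.0409, 0.025], [0.4566, 0.0425, 0.025]] [[298.2, 123.2, 56.2, 51.9], [342.1, 122.4, 52.3, 54.5]]
red_dish [0.6052 0.1954 0.0482] 0.0001 vert [[0.6054, 0.1965, 0.036], [0.6056, 0.1944, 0.036]] [[293.1, 117.5, 59.6, 60.6], [344.5, 118.2, 56.8, 62.7]]
8.3
```

View pics/look.png

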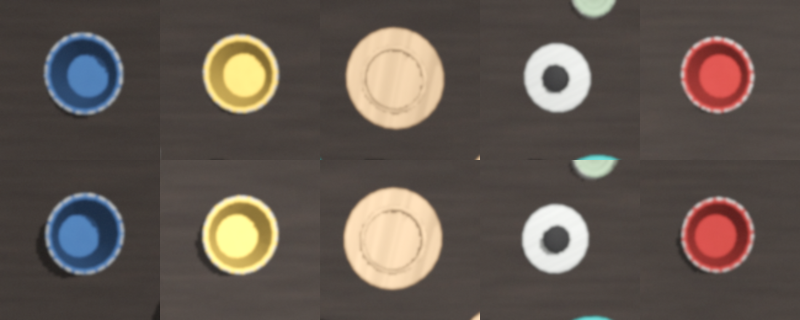

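The tiles show blue, yellow, the stand (with ring), the lid (knob) and red, each whole and unobstructed about 5 px from its predicted place. I'll refine the centres with contour fits.

```bash
cat > fit.py <<'E'
from h import *
def fit(im,c,e,h=60):
    u,v=map(int,e); u0,v0=max(u-h,0),max(v-h,0); t=im[v0:v+h,u0:u+h]
    m=(t.max(2)>100).astype(np.uint8); m=cv2.morphologyEx(m,cv2.MORPH_CLOSE,np.ones((5,5)))
    cs,_=cv2.findContours(m,cv2.RETR_EXTERNAL,cv2.CHAIN_APPROX_NONE)
    k=min(cs,key=lambda q:np.hypot(*(cv2.minEnclosingCircle(q)[0]-np.array([u-u0,v-v0])))+(1e3 if len(q)<60 else 0))
    (a,b),ax,_=cv2.fitEllipse(cv2.convexHull(k)); return a+u0,b+v0,ax
E
python3 - <<'E'
from fit import *
G=dict(blue_dish=(.594,-.256,.06),yellow_dish=(.596,-.093,.048),stand=(.439,-.114,.008),lid=(.455,.04,.01),red_dish=(.6,.193,.036))
for n,g in G.items():
    R=[];d=[]
    for s in (-.025,.025):
        T=np.load(f'pics/T_{n}_{s}.npy'); c=cam("wrist",T); im=cv2.imread(f'pics/raw_{n}_{s}.png')[:,:,::-1]
        a,b,ax=fit(im,c,proj(*c,np.array(g))); R.append(ray(*c,a,b)); P=onz(*c,a,b,g[2]); q=np.mean(ax)/288.55*np.dot(P-R[-1][0],-c[1][:3,2]); d.append((np.round(P[:2],4).tolist(),np.round(ax,1).tolist(),round(q,4)))
    p,e=tri(R);print(n,np.round(p,4),round(e,4),d)
E
```

```text
blue_dish [ 0.6    -0.2584  0.059 ] 0.0 [([0.5999, -0.2585], [64.5, 67.7], np.float64(0.0627)), ([0.5999, -0.2583], [64.4, 67.4], np.float64(0.0626))]
yellow_dish [ 0.6014 -0.0929  0.0478] 0.0 [([0.6014, -0.0929], [62.9, 65.7], np.float64(0.0637)), ([0.6014, -0.0929], [63.6, 66.4], np.float64(0.0643))]
stand [ 0.4414 -0.1075  0.006 ] 0.0 [([0.4414, -0.1077], [80.9, 84.2], np.float64(0.0932)), ([0.4414, -0.1074], [81.5, 84.6], np.float64(0.0936))]
lid [0.4576 0.044  0.0094] 0.0 [([0.4576, 0.0439], [55.4, 57.7], np.float64(0.0633)), ([0.4576, 0.044], [55.6, 57.8], np.float64(0.0634))]
red_dish [0.6056 0.1961 0.0348] 0.0 [([0.6056, 0.196], [60.9, 63.7], np.float64(0.0639)), ([0.6056, 0.1962], [60.4, 62.8], np.float64(0.0635))]
```

Heights (59, 48, 35 and 9 mm) and diameters match the specification, so I start with the blue dish.

```bash
cat > pp.py <<'E'
from fit import *
D=[180,0,0]
def pick(x,y,dz,opening=1.0,force=40):
    fingers.gripper_to(opening,force)
    robot.move_to([x,y,.20],D); robot.line_to([x,y,dz+.04],velocity=.25)
    hit=robot.line_to([x,y,dz],velocity=.08,f_stop=8)
    fingers.gripper_to(0.0,force)
    print('grip hit',hit,'gap',robot.current_finger_gap(),'F',robot.current_gripper_force(),robot.current_tool_pos())
    robot.line_to([x,y,.25],velocity=.2); print('after lift gap',robot.current_finger_gap())
def place(x,y,base,dz,opening=1.0):
    z=base+dz
    robot.move_to([x,y,max(.25,z+.06)],D); robot.line_to([x,y,z+.012],velocity=.15)
    hit=robot.line_to([x,y,z-.003],velocity=.03,f_stop=4)
    p=robot.current_tool_pos(); print('place hit',hit,'z err mm',round((p[2]-z)*1e3,1),'F',np.round(robot.current_contact_force(),1)); return (p[2]-z)
def release(x,y,opening=1.0):
    fingers.gripper_to(opening); robot.pause(.3)
    robot.line_to([x,y,.30],velocity=.2)
def look(x,y,z,name,h=60):
    robot.move_to([x-.066,y,max(.22,z+.16)],D); T=tool(); im=vision.grab_frame("wrist"); c=cam("wrist",T); e=proj(*c,np.array([x,y,z]))
    u,v=map(int,e); cv2.imwrite(f'pics/{name}.png',cv2.resize(im[max(0,v-90):v+90,u-120:u+120],None,fx=2,fy=2)[:,:,::-1]); np.save(f'pics/{name}.npy',T); cv2.imwrite(f'pics/raw_{name}.png',im[:,:,::-1])
    print('t',robot.current_time_s()); return im,c,e
E
python3 - <<'E'
from pp import *
pick(.600,-.2584,.045)
e=place(.4414,-.1075,.010,.045)
if e<.003:
    release(.4414,-.1075); look(.4414,-.1075,.070,'b1')
E
```

```text
grip hit False gap 0.6741477053918948 F 43.6938264593482 [ 0.60071763 -0.25870063  0.04592858]
after lift gap 0.6783332564659462
place hit True z err mm 0.7 F [-0.2 -1.3  4.1]
t 18.3333
```

View pics/b1.png

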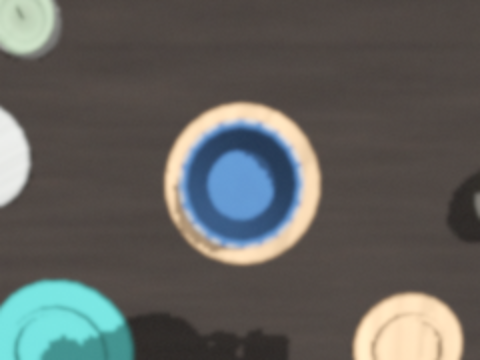

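Run:
```python
from fit import *
T=np.load('pics/b1.npy');c=cam("wrist",T);im=cv2.imread('pics/raw_b1.png')
t=im.astype(int); m=((t[:,:,0]-t[:,:,2])>25).astype(np.uint8)
e=proj(*c,np.array([.4414,-.1075,.07])); 
m=cv2.morphologyEx(m,cv2.MORPH_CLOSE,np.ones((5,5)))
cs,_=cv2.findContours(m,cv2.RETR_EXTERNAL,cv2.CHAIN_APPROX_NONE)
for k in cs:
    if len(k)>60:
        (a,b),ax,_=cv2.fitEllipse(cv2.convexHull(k)); print(ax,onz(*c,a,b,.07))
```

```text
(68.82335662841797, 74.7010726928711) [ 0.35975067 -0.01443759  0.07      ]
(60.53193283081055, 63.22936248779297) [ 0.44083657 -0.10660488  0.07      ]
```

Blue sits concentric on the stand at (241,184), with the stand rim even all round. The z reading agrees, so yellow is next.

Run:
```python
from pp import *
X,Y=.441,-.107
pick(.6014,-.0929,.034)
e=place(X,Y,.064,.034)
if e<.003:
    release(X,Y); im,c,e=look(X,Y,.112,'y1')
    t=im.astype(int); m=((t[:,:,0]-t[:,:,2])>90).astype(np.uint8)
    m=cv2.morphologyEx(m,cv2.MORPH_CLOSE,np.ones((5,5)))
    for k in cv2.findContours(m,cv2.RETR_EXTERNAL,cv2.CHAIN_APPROX_NONE)[0]:
        if len(k)>60: (a,b),ax,_=cv2.fitEllipse(cv2.convexHull(k)); print(ax,onz(*c,a,b,.112))
```

```text
grip hit False gap 0.6897259215194924 F 43.50341177545488 [ 0.60224882 -0.09282557  0.03497924]
after lift gap 0.688323282220223
place hit True z err mm 0.9 F [-1.   0.1  5.4]
t 26.8417
(58.0295295715332, 74.42989349365234) [0.34689739 0.18270352 0.112     ]
(28.559919357299805, 60.44855499267578) [0.3733367  0.14153047 0.112     ]
(60.06864929199219, 62.65397644042969) [ 0.44050431 -0.10626705  0.112     ]
(73.48535919189453, 95.7328109741211) [ 0.51400925 -0.34766137  0.112     ]
```

View pics/y1.png

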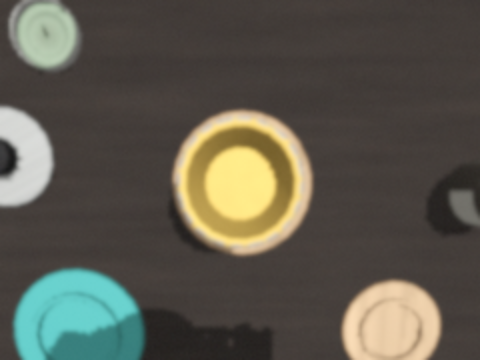

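Yellow is concentric on the stack at (241,183), with z error 0.9 mm. Red next, then the lid, each only if the seat height checks out.

Run:
```python
from pp import *
X,Y=.441,-.107
pick(.6056,.1961,.026)
e=place(X,Y,.106,.026)
if e<.003:
    release(X,Y); im,c,e=look(X,Y,.142,'r1')
    t=im.astype(int); m=((t[:,:,0]-t[:,:,1])>60).astype(np.uint8)
    m=cv2.morphologyEx(m,cv2.MORPH_CLOSE,np.ones((5,5)))
    for k in cv2.findContours(m,cv2.RETR_EXTERNAL,cv2.CHAIN_APPROX_NONE)[0]:
        if len(k)>60: (a,b),ax,_=cv2.fitEllipse(cv2.convexHull(k)); print(ax,onz(*c,a,b,.142))
```

```text
grip hit False gap 0.6866782781153781 F 43.29871019348502 [0.60627758 0.19659024 0.02708213]
after lift gap 0.6854176757546088
place hit True z err mm 0.9 F [-0.4 -0.7  5.9]
t 36.2
(60.72600555419922, 63.20119094848633) [ 0.4409409  -0.10596667  0.142     ]
```

View pics/r1.png

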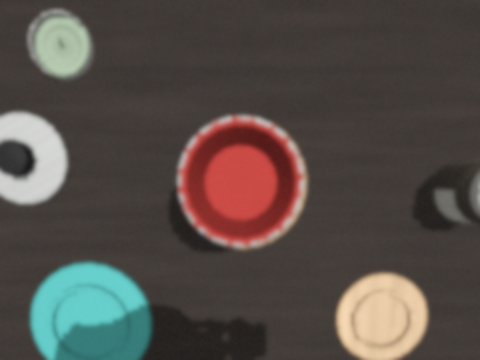

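Red is concentric and seated, at (241,182). Now the lid, by its knob.

Run:
```python
from pp import *
X,Y=.441,-.1065
pick(.4576,.0440,.032,.65,30)
e=place(X,Y,.136,.032)
if e<.003:
    fingers.gripper_to(.65); robot.pause(.3); robot.line_to([X,Y,.30],velocity=.15); im,c,e=look(X,Y,.146,'l1')
    save('s1.png',vision.grab_frame("scene"),1)
```

```text
grip hit False gap 0.2709822945876425 F 29.43108469247818 [0.45808528 0.04412837 0.032515  ]
after lift gap 0.2683332251227317
place hit True z err mm 0.5 F [0.8 0.9 4.5]
t 44.2917
```

View pics/l1.png

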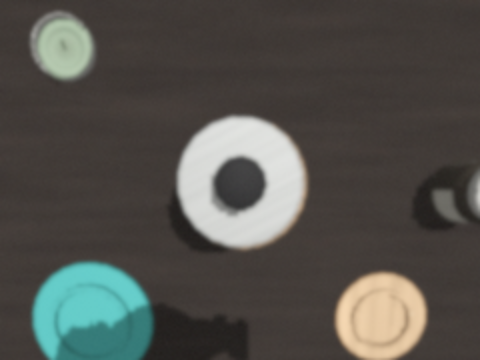

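```bash
python3 -c "
import cv2;i=cv2.imread('pics/s1.png')[120:300,210:450];cv2.imwrite('pics/s1c.png',cv2.resize(i,None,fx=3,fy=3))"
```

```text
(no output)
```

View pics/s1c.png

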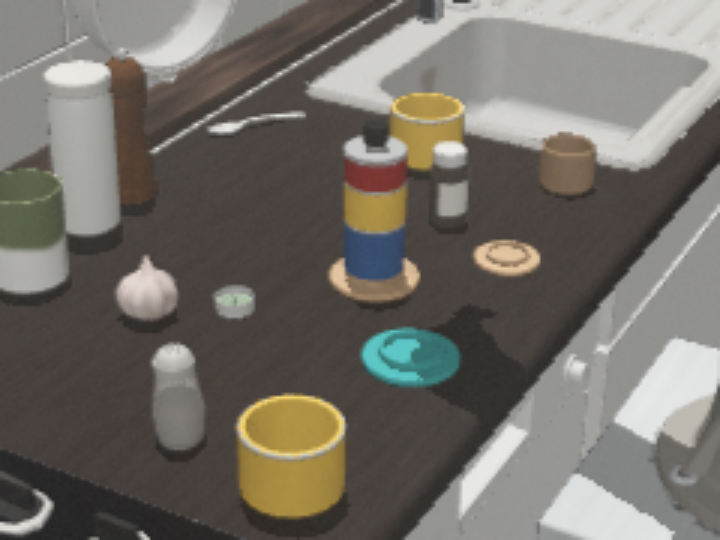

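The stack at (375,215) is upright and fully seated: stand, blue, yellow, red, lid. The other things have not moved.

```bash
python3 -c "
from h import *
print(workorder.close_job())"
```

```text
the job is handed in; nothing more can be done
None
```

The lunch carrier is stacked on the large wooden stand (blue, yellow, red, lid), with every piece seated within 1 mm of its expected height by the arm's reading; the job is handed in at about 44 s, with no verdict returned.

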